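Sort salvaged power-supply parts into their nests

ROBOT

A 7-joint arm with a two-finger parallel gripper is mounted at the origin on the work surface. World frame = base frame: x ahead of the robot, y to its left, z up, the work surface at z = 0. Lengths are in mm, angles in rad, forces in N, time in s.
With the tool pointing down it reaches from about 400 to 875 mm from the base axis. Payload 19.3 kg.
Tool frame: the origin (TCP) lies at the very end of the fingers, on their centre line; the grasp point (between the pads) lies 19 mm behind it (grip_point_offset is the z of the grasp point in the tool frame, in mm); z points along the fingers, y is the line along which they close (so a half turn about z gives the same grasp; the last joint's range is limited). The gripper opens to 85 mm and grips with 20 to 120 N. Pads are 22 mm wide; open, the fingers measure 114 mm over their backs; the gripper's body (76 mm by 85 mm) begins 54 mm behind the grasp point. The pads swing forward as they close: fully open they stand 13 mm farther back than shut.
Start: joints at [1.227, 0.521, -0.036, 1.599, 0.021, 1.021, -0.113], TCP at [168.967, -601.718, 231.291] pointing down, gripper open.
Joint ranges: [-2.91, 2.91], [-0.3, 2.13], [-1.5, 1.42], [0.17, 2.43], [-1.26, 4.41], [0.16, 1.93], [-2.52, 2.52]. Speed limits (rad/s): [1.89, 1.89, 2.39, 2.39, 3.01, 3.01, 3.01].

INTERFACE

Orientations are given as a 3x3 rotation matrix whose columns are the frame's x, y, z axes.
In Python, from workcell import movep, movel, goto_joints, open_gripper, clamp, wait, inverse_kinematics, read_state, camera, PlanningError, finish_job, grip_point_offset gives the robot as it stands. Calls block until the motion is done:
- movep(position, orientation): joint-space move of the TCP to a pose.
- movel(position, frame=None, max_speed=150, guard=None): straight line of the TCP; frame=None keeps the orientation; max_speed is the mean speed in mm/s. With guard (N) it stops when the force on the tool has changed by that much, and returns True; else False.
- goto_joints(angles): joint-space move.
- open_gripper() and clamp(): open the fingers fully, or close them until they stop; the grip force is fixed at half the most.
- wait(seconds).
- inverse_kinematics(position, orientation): joint angles nearest the present ones, or None.
- read_state(): the state.
- camera(name): name is "scene" or "top"; returns a dict with "image" (400x640x3 uint8, blue, green, red), "range_z" (400x640 float32, mm along the optical axis (not along the pixel's ray), 0 where there is no reading), "fx", "fy", "cx", "cy" (pixels), "dist_coeffs" ([k1, k2, p1, p2, k3] as OpenCV has them; the pictures are not rectified), "cam_to_world" (4x4, takes a point from camera to world coordinates). Camera axes: x right, y up, looking along -z (the intrinsics and any distortion apply to the point x, -y, -z); pixel columns grow to the right and rows downward; lengths in mm; the calibration is good to about 2 mm. A picture is of the moment at which its call begins.
A pose or a line that the arm cannot do raises PlanningError and nothing moves.
- finish_job(): hands the job in; it is judged then, once.
The state is a dict: "time": time; "qpos": joint angles; "qvel": joint speeds; "joint_efforts": joint torques, N m; "eef_pos": TCP position; "tool_rot": TCP orientation; "ft_force": force on the tool from outside, world axes, zero at the start; "torque": the same for the moment, N m; "finger_gap": finger opening in mm; "gripper_force": force on a finger pad.
Only numpy, scipy, OpenCV 4.12 (cv2) and the standard library are available. Lean on these libraries where they do the work, as an engineer would, in place of code of your own. Each camera call takes 0.05 s, during which the arm holds its last target. There are 200 camera calls.

TASK

The four parts salvaged from a power-supply board (large capacitor, small capacitor, ring-shaped choke, finned heatsink) stand scattered over the repair bench among four blue silicone nests. Set each part in the nest whose pocket matches its shape and size, the same way up as it stands now, resting flat on the nest's floor inside the rim; the choke goes over the stub in the middle of its nest. Leave the flux bottle and the solder reel where they are.

Things in the scene. Friction and masses are not known exactly. Their poses are not given: they have to be found in the camera images.
- large_capacitor: Starts anywhere in the working area, standing on the bench. Large can capacitor: upright black cylinder, 35 mm diameter, 45 mm tall, with a bare aluminium top; about 75 g. Origin at the centre of its underside, z up along the cylinder.
- small_capacitor: Starts anywhere in the working area, standing on the bench. Small can capacitor: upright black cylinder, 18 mm diameter, 36 mm tall, with a bare aluminium top; about 20 g. Origin at the centre of its underside, z up along the cylinder.
- ring_choke: Starts anywhere in the working area, standing on the bench. Copper-wound ring choke lying flat: outer diameter 48 mm, hole 22 mm, 20 mm tall; about 90 g. Origin at the centre of the hole at the level of its underside, z up along the hole's axis.
- heatsink: Starts anywhere in the working area, standing on the bench. Aluminium heatsink with fins upward: block 70 mm long (its x), 30 mm wide (its y), 25 mm tall; the six fins run along x; about 80 g. It can be gripped across the 30 mm width. Origin at the centre of its underside, z up. Any yaw.
- nest_large_round: Blue silicone nest fixed to the bench (its place differs each time): a 3 mm thick floor with a 5 mm wide rim round it whose top is 8 mm above the bench. Origin at the centre of its underside, at bench height; z up. Round pocket, 51 mm inner diameter, 61 mm outside, no stub: for the large capacitor (8 mm play all round).
- nest_small_round: Blue silicone nest fixed to the bench (its place differs each time): a 3 mm thick floor with a 5 mm wide rim round it whose top is 8 mm above the bench. Origin at the centre of its underside, at bench height; z up. Round pocket, 34 mm inner diameter, 44 mm outside, no stub: for the small capacitor (8 mm play all round).
- nest_with_stub: Blue silicone nest fixed to the bench (its place differs each time): a 3 mm thick floor with a 5 mm wide rim round it whose top is 8 mm above the bench. Origin at the centre of its underside, at bench height; z up. Round pocket, 64 mm inner diameter, 74 mm outside, with an upright stub of 6 mm diameter in its centre, whose top is 12 mm above the bench: for the ring choke (8 mm play all round, the stub enters its hole).
- nest_oblong: Blue silicone nest fixed to the bench (its place differs each time): a 3 mm thick floor with a 5 mm wide rim round it whose top is 8 mm above the bench. Origin at the centre of its underside, at bench height; z up. Oblong pocket, 86 mm (its x) by 46 mm (its y) inside, 96 by 56 mm outside, any yaw: for the heatsink, long side along long side, either end first (8 mm play all round).
- flux_bottle: Bystander, loose: small white bottle with a yellow band and red cap, 34 mm diameter, 62 mm tall, upright among the parts and nests. Origin at the centre of its underside. To be left alone.
- solder_reel: Bystander, loose: white reel of solder standing on its flange, 58 mm diameter, 40 mm tall, among the parts and nests. Origin at the centre of its underside. To be left alone.

How it is judged (in metres and radians):
At the end, for the whole second after the job is handed in: Each part rests upright (within 0.1 rad), still and flat on the floor of its own nest (underside at most 5.2 mm above the nest's underside), its centre within 10 mm of the nest's centre (12 mm for the heatsink), and the heatsink's length within 0.3 rad of its nest's length (horizontal distance between large_capacitor and nest_large_round below 0.01 m and z of large_capacitor in the frame of nest_large_round below 0.0052 m and angle between each of large_capacitor, small_capacitor, ring_choke, heatsink's own z axis and vertical below 0.1 rad and linear speed of each of large_capacitor, small_capacitor, ring_choke, heatsink below 0.02 m/s and angular speed of each of large_capacitor, small_capacitor, ring_choke, heatsink below 0.3 rad/s and horizontal distance between small_capacitor and nest_small_round below 0.01 m and z of small_capacitor in the frame of nest_small_round below 0.0052 m and horizontal distance between ring_choke and nest_with_stub below 0.01 m and z of ring_choke in the frame of nest_with_stub below 0.0052 m and horizontal distance between heatsink and nest_oblong below 0.012 m and z of heatsink in the frame of nest_oblong below 0.0052 m and angle between the x axis of heatsink and the x axis of nest_oblong, either way round below 0.3 rad); the robot touches nothing.
It fails at once if the flux bottle is pushed more than 25 mm or tipped over (distance of flux_bottle from where it was at the start of the episode above 0.025 m or angle between flux_bottle's own z axis and vertical above 0.5 rad).
It fails at once if the solder reel is pushed more than 25 mm or tipped over (distance of solder_reel from where it was at the start of the episode above 0.025 m or angle between solder_reel's own z axis and vertical above 0.5 rad).
It also fails if it takes over 109 s, if anything falls off the work surface, if the arm or the gripper's body presses on something with over 40 N, if the wrist force passes 120 N, or if a joint passes its speed limit or range.

## Working session

There is one attempt and no reset: what is moved stays moved. The work goes in short steps, each a Python script; the robot and the scene stay as the last script left them, time stands still between calls to the robot, and variables do not carry over. Pictures are saved under pics/ and viewed, at most 14 in all, crops included, and the job is handed in when it is done.

```bash
ls; mkdir -p pics; python3 - <<'E'
from workcell import *
import cv2,numpy as np
for n in("top","scene"):
    c=camera(n); cv2.imwrite(f"pics/{n}0.png",c["image"]); np.savez(f"{n}0.npz",**{k:np.array(v) for k,v in c.items()})
    print(n,c["fx"],c["cx"],c["cy"],c["dist_coeffs"],np.round(c["cam_to_world"],3).tolist(),(c["range_z"]>0).mean())
s=read_state();print(s["time"],s["tool_rot"],s["finger_gap"],grip_point_offset)
E
```

```text
pics
top 456.8496243820211 322.88286141469723 198.83623903849346 [0.02799726 0.         0.         0.         0.        ] [[-0.015, 0.984, -0.179, 396.438], [-1.0, -0.014, 0.006, 20.069], [0.003, 0.179, 0.984, 976.645], [0.0, 0.0, 0.0, 1.0]] 0.995890625
scene 479.5600244117021 322.13274939381614 203.086002171135 [0.00872131 0.         0.         0.         0.        ] [[-0.176, -0.786, 0.593, 1061.682], [0.984, -0.138, 0.11, 91.165], [-0.005, 0.603, 0.798, 758.182], [0.0, 0.0, 0.0, 1.0]] 0.996109375
0.1 [[ 9.62759833e-01  2.70357914e-01 -3.19621820e-04]
 [ 2.70358100e-01 -9.62759335e-01  9.79794720e-04]
 [-4.28236340e-05 -1.02971935e-03 -9.99999469e-01]] 85.48431796066194 -18.700000000000003
```

View pics/top0.png

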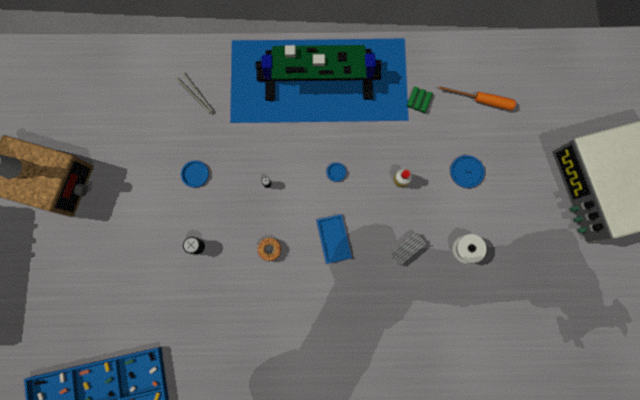

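View pics/scene0.png

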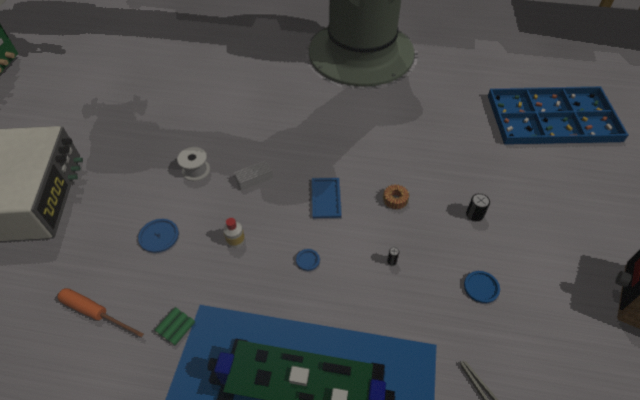

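The top view shows the nests at large round (195,174), small round (337,172), stub (467,171) and oblong (334,239). The parts are the large cap (193,245), small cap (266,182), choke (269,248) and heatsink (410,248). The bottle is at (403,177) and the reel at (470,248). Next I'll measure them with the depth clouds.

```bash
cat > vis.py <<'E'
import numpy as np,cv2
ROI={"large_cap":(193,245),"small_cap":(266,182),"choke":(269,248),"heatsink":(410,248),"bottle":(403,177),"reel":(470,248),
"n_large":(195,174),"n_small":(337,172),"n_stub":(467,171),"n_obl":(334,239)}
HT={"large_cap":45,"small_cap":36,"choke":20,"heatsink":25,"bottle":62,"reel":40}
def cloud(c):
    h,w=c["range_z"].shape; u,v=np.meshgrid(np.arange(w),np.arange(h))
    K=np.array([[c["fx"],0,c["cx"]],[0,c["fy"],c["cy"]],[0,0,1]],float)
    n=cv2.undistortPoints(np.stack([u,v],-1).reshape(-1,1,2).astype(np.float32),K,np.asarray(c["dist_coeffs"],float)).reshape(h,w,2)
    z=c["range_z"].astype(float); P=np.stack([n[...,0]*z,-n[...,1]*z,-z],-1)
    M=np.asarray(c["cam_to_world"]); return P@M[:3,:3].T+M[:3,3]
def select(name,c,P,near,r=55):
    d=np.hypot(P[...,0]-near[0],P[...,1]-near[1]); m=(d<r)&(c["range_z"]>0)
    if name[:2]=="n_":
        i=c["image"].astype(int); m&=(i[...,0]>i[...,2]+40)&(P[...,2]<25)
    else: m&=(P[...,2]>HT[name]-(14 if name=="heatsink" else 7))
    return P[m]
def measure(name,c,P,near):
    Q=select(name,c,P,near); q=Q[:,:2].astype(np.float32)
    if len(q)<5: return None
    if name in("heatsink","n_obl"):
        r=cv2.minAreaRect(q); b=cv2.boxPoints(r); e=[b[1]-b[0],b[2]-b[1]]; l=max(e,key=np.linalg.norm)
        return np.array(r[0]),sorted(r[1]),np.arctan2(l[1],l[0])%np.pi,np.percentile(Q[:,2],[2,50,98]),len(q)
    o,r=cv2.minEnclosingCircle(q); return np.array(o),2*r,0,np.percentile(Q[:,2],[2,50,98]),len(q)
E
python3 - <<'E'
from vis import *
np.set_printoptions(precision=1,suppress=True)
C={n:dict(np.load(n+"0.npz")) for n in("top","scene")}; P={n:cloud(C[n]) for n in C}
for k,(u,v) in ROI.items():
    near=P["top"][v,u]
    for n in C: print(k,n,measure(k,C[n],P[n],near))
for n in C: print(n, np.median(P[n][200:300,250:400,2]))
E
```

```text
large_cap top (array([475.6, 283.2]), 34.87825012207031, 0, array([41.9, 45.7, 49.1]), 238)
large_cap scene (array([475.6, 281.9]), 36.42871856689453, 0, array([38.8, 44.9, 47.9]), 252)
small_cap top (array([608.4, 135.6]), 17.23873519897461, 0, array([31. , 36.1, 39.2]), 58)
small_cap scene (array([609. , 134.1]), 17.98988151550293, 0, array([29.8, 36. , 39.2]), 86)
choke top (array([466.3, 129.7]), 49.898529052734375, 0, array([15.2, 20.3, 23.8]), 347)
choke scene (array([466.5, 128. ]), 51.52750778198242, 0, array([13.7, 19.7, 23. ]), 381)
heatsink top (array([ 463.8, -160.6]), [31.241779327392578, 71.98335266113281], np.float32(2.23257), array([12.4, 23.9, 27.6]), 294)
heatsink scene (array([ 463.3, -161. ]), [34.54216766357422, 70.31800079345703], np.float32(2.2251823), array([12. , 23.3, 27. ]), 553)
bottle top (array([ 613.9, -155.1]), 16.923311233520508, 0, array([56.8, 61.3, 64.7]), 59)
bottle scene (array([ 613.5, -157.2]), 19.86039924621582, 0, array([56. , 61.6, 64.2]), 84)
reel top (array([ 460.3, -287.3]), 59.719886779785156, 0, array([36.2, 39.8, 43.1]), 656)
reel scen
[... 238 characters left out ...]
[0.5, 3.8, 9.9]), 807)
n_small top (array([633.7, -14.7]), 44.765872955322266, 0, array([-0.1,  4.3, 10.6]), 308)
n_small scene (array([632.6, -16.9]), 42.934967041015625, 0, array([ 0.8,  4.2, 10.1]), 324)
n_stub top (array([ 629.5, -301.5]), 75.53558349609375, 0, array([-0.8,  3.5, 10.2]), 889)
n_stub scene (array([ 629.4, -301.5]), 73.20369720458984, 0, array([ 0.8,  3.8, 10.1]), 904)
n_obl top (array([487.2,  -7.2]), [56.88376998901367, 96.11259460449219], np.float32(0.2066458), array([-0.6,  3.8, 10.5]), 1199)
n_obl scene (array([487. ,  -8.2]), [54.770694732666016, 96.85469818115234], np.float32(0.22548595), array([0.4, 3.6, 9.6]), 921)
top 0.30529298068506705
scene 0.21297567299728826
```

```bash
cat > act.py <<'E'
from workcell import *
from vis import *
import sys,json
np.set_printoptions(precision=2,suppress=True)
M={"large_cap":(475.6,282.6),"small_cap":(608.7,134.9),"choke":(466.4,128.9),"heatsink":(463.5,-160.8),
"n_large":(632.5,292.6),"n_small":(633.1,-15.8),"n_stub":(629.5,-301.5),"n_obl":(487.1,-7.7)}
YAW={"heatsink":2.229,"n_obl":0.216}
JOB={"heatsink":("n_obl",8),"choke":("n_stub",6),"small_cap":("n_small",9),"large_cap":("n_large",14)}  # nest, TCP height at grip
HI=170
def R(phi): s,c=np.sin(phi),np.cos(phi); return np.array([[-s,c,0],[c,s,0],[0,0,-1.]])  # y (closing) along phi
def best(p,phis):
    q0=np.array(read_state()["qpos"]); o=[]
    for f in phis:
        q=inverse_kinematics(p,R(f))
        if q is not None: o.append((np.abs(np.array(q)-q0).max()+(3 if abs(q[6])>2.3 else 0),f))
    return min(o)[1]
def phis(n):
    return [YAW[n]+k*np.pi/2 for k in(-3,-1,1,3)] if n in YAW else np.arange(-np.pi,np.pi,np.pi/12)
def do(part):
    nest,h=JOB[part]; x,y=M[part]; p=[x,y,HI]
    f=best(p,phis(part)); movep(p,R(f)); movel([x,y,h+35],max_speed=250); movel([x,y,h],max_speed=60)
    clamp(); s=read_state(); print(part,"phi",f,"gap",s["finger_gap"],"F",s["gripper_force"],"pos",np.array(s["eef_pos"]),"t",s["time"])
    movel([x,y,HI],max_speed=250)
    x,y=M[nest]; p=[x,y,HI]; f=best(p,phis(nest)); movep(p,R(f))
    print(" carried gap",read_state()["finger_gap"])
    movel([x,y,h+25],max_speed=250); g=movel([x,y,h+3.4],max_speed=40,guard=15)
    print(" placed phi",f,"guard",g,np.array(read_state()["eef_pos"]))
    open_gripper(); movel([x,y,HI],max_speed=250); print(" t",read_state()["time"],"gap",read_state()["finger_gap"])
def check(parts,tag):
    for n in("top","scene"):
        c=camera(n); P=cloud(c); cv2.imwrite(f"pics/{tag}_{n}.png",c["image"])
        for k in parts:
            m=M[JOB[k][0]] ; r=measure(k,c,P,m); print(n,k,"None" if r is None else (r[0]-m,r[1:4]))
E
python3 - <<'E'
from act import *
do("heatsink"); check(["heatsink"],"a")
E
```

```text
heatsink phi 0.6582036732051035 gap 29.063071612304203 F 59.521581530570984 pos [ 463.59 -160.88    8.39] t 4.0083
 carried gap 29.075565049499886
 placed phi 1.7867963267948965 guard True [486.91  -7.85  11.37]
 t 8.125 gap 85.39063633366027
top heatsink (array([-2.88, -0.61]), ([104.43154907226562, 107.43462371826172], np.float32(2.2159863), array([524.93, 567.44, 602.28])))
scene heatsink (array([-0.62, -0.48]), ([97.29249572753906, 98.27101135253906], np.float32(2.4588957), array([ 27.69, 364.92, 443.26])))
```

```bash
python3 - <<'E'
from act import *
do("choke"); check(["heatsink"],"b")
E
```

```text
choke phi 2.3561944901923475 gap 45.5198336055074 F 59.38631033030106 pos [466.54 128.92   6.63] t 10.7083
 carried gap 45.12218281219941
 placed phi 0.7853981633974505 guard True [ 629.21 -301.53    9.76]
 t 15.725 gap 85.27859708753239
top heatsink (array([ 5.11, -2.29]), ([50.5655632019043, 83.69640350341797], np.float32(3.1279747), array([11.29, 27.2 , 31.33])))
scene heatsink (array([0.6 , 3.87]), ([48.202552795410156, 91.77594757080078], np.float32(0.3906173), array([11.42, 27.34, 30.4 ])))
```

```bash
python3 - <<'E'
from act import *
do("small_cap"); do("large_cap"); movep([450,150,260],R(1.57)); check(list(JOB),"c")
E
```

```text
small_cap phi 2.0943951023931984 gap 16.222806521428414 F 58.53415846824646 pos [608.8  134.89   9.27] t 19.4583
 carried gap 15.608877715824233
 placed phi 1.8325957145940492 guard True [632.87 -15.98  12.22]
 t 23.625 gap 85.07062792005667
large_cap phi 2.8797932657906475 gap 33.66635793029672 F 59.11502122879028 pos [475.74 282.61  14.39] t 26.7917
 carried gap 33.32845583289506
 placed phi 2.3561944901923475 guard True [632.35 292.34  17.42]
 t 30.7833 gap 85.30044615847446
top heatsink (array([4.91, 3.  ]), ([55.37383270263672, 80.95873260498047], np.float32(0.21385373), array([11.61, 27.15, 31.2 ])))
top choke (array([-0.72,  0.87]), (50.6813850402832, 0, array([14.02, 22.31, 26.1 ])))
top small_cap (array([-0.26,  0.36]), (19.245471954345703, 0, array([29.66, 39.22, 42.68])))
top large_cap None
scene heatsink (array([-3.47,  0.02]), ([52.822296142578125, 81.64788818359375], np.float32(0.18903), array([11.61, 27.07, 30.67])))
scene choke (array([-1.16, -1.08]), (52.49977111816406, 0, array([13.55, 22.88, 25.82])))
scene small_cap (array([-0.85, -0.4 ]), (18.700475692749023, 0, array([29.83, 38.82, 41.67])))
scene large_cap (array([-0.26, -0.89]), (36.73931884765625, 0, array([39.85, 48.  , 50.85])))
```

View pics/c_scene.png

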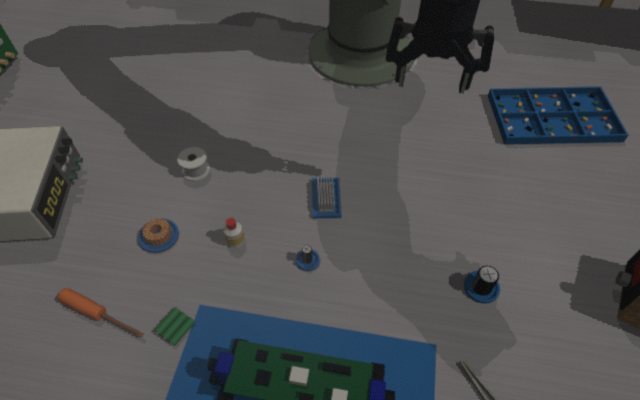

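View pics/c_top.png

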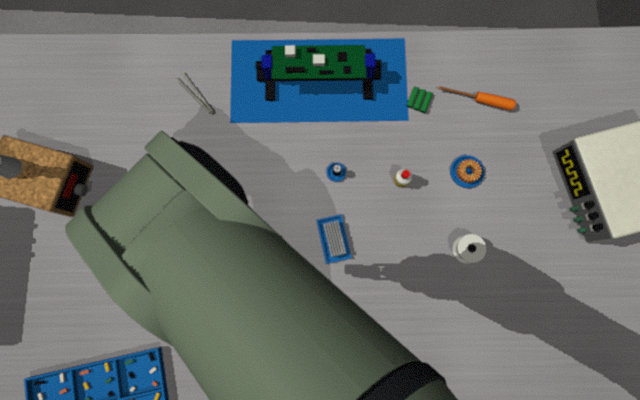

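Both views show every part in its own nest, and the bottle and reel haven't moved. I'll check the heatsink once more with a tighter height cut, because the rim got into its fit, then hand in.

```bash
python3 - <<'E'
from act import *
import vis
vis.HT.update(heatsink=34,bottle=62,reel=40)
ok=True
for n in("top","scene"):
    c=camera(n);P=cloud(c); r=measure("heatsink",c,P,M["n_obl"]); d=r[0]-M["n_obl"]; print(n,d,r[1:])
    ok&=np.hypot(*d)<6 and abs(r[2]-.216)<.15
    Q=select("heatsink",c,P,M["n_obl"]); A=np.c_[Q[:,:2]-M["n_obl"],np.ones(len(Q))]; print("plane",np.linalg.lstsq(A,Q[:,2],rcond=None)[0])
print(ok)
if ok: print(finish_job())
E
```

```text
top [-0.07  0.81] ([29.984968185424805, 69.28620910644531], np.float32(0.2228721), array([23.39, 27.96, 31.55]), 232)
plane [-0.01  0.01 27.71]
scene [-0.5  -0.82] ([30.02611541748047, 73.54818725585938], np.float32(0.22314382), array([20.98, 27.69, 30.6 ]), 214)
plane [-0.01 -0.02 27.26]
True
the job is handed in; nothing more can be done
None
```

All four parts sit flat in their matching nests, each measured within about 2 mm of its nest's centre; the bottle and reel look unmoved, and the job was handed in after about 32 s of the 109 s allowed (no verdict returned).

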